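# Roll the thumbwheel to close the coaster keeper

### The job

The coaster keeper on the drinks cart stands wide open. With a fingertip resting lightly on the knurled brass thumbwheel, roll it, stroke after stroke, until the sliding jaw has closed the gap so far that its black pointer stands on the red gauge mark, then take the hand away. Work only the wheel: do not push or touch the jaw itself, grip or lift nothing, and leave the coasters, carafe, glasses and corkscrew where they stand.

Things in the scene. Friction and masses are not known exactly. Their poses are not given: they have to be found in the camera images.
- keeper: coaster keeper, a fixture screwed to the tray: grey base plate 155 x 360 x 6 mm. Origin on the tray under the middle of the coaster slide; its y axis is the slide direction: the fixed steel fence stands at y = -155 mm, the thumbwheel in its blue housing at y = +145 mm, z up. The white gauge strip lies along its +x edge. It does not move during the job.
- wheel: knurled brass thumbwheel, 56 mm diameter, 18 mm wide, origin at its centre, axle along the keeper's x (the body turns with it), in a slot of a blue housing 44 x 80 mm whose top is 50 mm above the tray. Rolling its top towards the coasters (keeper -y) closes the jaw, the other way opens it: 28 mm of rim travel (1 rad) moves the jaw 10 mm. Stays where it is left.
- wheel_top (a point): highest point of the thumbwheel, mid width, 64 mm above the tray, 14 mm above the housing; does not turn with the wheel. Wheel and jaw ride together on a sprung carriage: pressed down it gives 1 mm per 2 N and bottoms after 6 mm; 3 mm of give is ample to drive the wheel by friction (rim drag about 1.5 N).
- jaw: sliding steel jaw plate, 90 x 10 mm, top 52 mm above the tray, with a rack bar to the wheel housing and a black pointer; origin 6 mm above the tray under the plate's middle. Starts fully open; slides to keeper -y, at most 48 mm. Not to be touched.
- pointer_tip (a point): end of the jaw's black pointer (4 mm wide), on its centre line, 26 mm above the tray, just over the white gauge strip
- gauge_mark (a point): middle of the red gauge mark, a red band 7 mm wide across the white strip, 19 mm above the tray; axes as the keeper's. It stands 20 to 42 mm to keeper -y of where the pointer starts and does not move.
- coasters: stack of four round ceramic coasters, white and blue, 90 mm diameter, 36 mm tall, origin at its underside, on the base plate against the fence. Stays put; when the pointer is on the mark the jaw still clears it by 7 mm or more.
- carafe: green glass carafe with steel cap, 90 mm diameter, 221 mm tall, origin at its underside; bystander
- glass_a: clear highball glass, 72 mm diameter, 150 mm tall, origin at its underside; bystander
- glass_b: clear highball glass, as the other; bystander
- corkscrew: steel wing corkscrew lying flat, 160 x 85 x 32 mm, origin under its middle; bystander beyond the wheel

How it is judged:
On the way:
1. the fingers roll the wheel: they press on it while the pointer has already moved 8 mm (contact force between the fingers and wheel above 0.5 N and distance of pointer_tip from where it was at the start of the episode above 0.008 m), for 0.1 s.
At the end, for the whole second after the job is handed in: the pointer's centre line stands within the red band (within 3.5 mm of its middle), wheel and jaw at rest, the coasters within 10 mm and the bystanders within 20 mm of where they stood (y of pointer_tip in the frame of gauge_mark between -0.0035 and 0.0035 m and linear speed of jaw below 0.005 m/s and angular speed of wheel below 0.2 rad/s and distance of coasters from where it was at the start of the episode below 0.01 m and distance of each of carafe, glass_a, glass_b, corkscrew from where it was at the start of the episode below 0.02 m); the robot touches nothing.
It fails at once if the robot pushes the jaw, its bar or its pointer (over 1 N) (contact force between any of the fingers, the arm and jaw above 1 N).
It fails at once if the wheel is forced or gripped hard (over 25 N) (contact force between the fingers and wheel above 25 N).
It fails at once if the coaster stack is shoved or lifted (over 10 mm) (distance of coasters from where it was at the start of the episode above 0.01 m).
It fails at once if a bystander is moved or lifted (over 20 mm) or tipped (distance of any of carafe, glass_a, glass_b, corkscrew from where it was at the start of the episode above 0.02 m or angle between any of carafe, glass_a, glass_b, corkscrew's own z axis and vertical above 0.3 rad).
It also fails if it takes over 48 s, if anything falls off the work surface, if the arm or the gripper's body presses on something with over 40 N, if the wrist force passes 120 N, or if a joint passes its speed limit or range.

### The arm

A 7-joint arm with a two-finger parallel gripper is mounted at the origin on the work surface. World frame = base frame: x ahead of the robot, y to its left, z up, the work surface at z = 0. Lengths are in m, angles in rad, forces in N, time in s.
With the tool pointing down it reaches from about 0.4 to 0.925 m from the base axis. Payload 4.1 kg.
Tool frame: the origin (TCP) lies on the front face of the gripper's body, between the roots of the fingers; the fingertips stand 73 mm ahead of it and the grasp point (between the pads) lies 54 mm ahead of it; z points along the fingers, y is the line along which they close (so a half turn about z gives the same grasp; the last joint's range is limited). The gripper opens to 85 mm and grips with 20 to 120 N. Pads are 22 mm wide; open, the fingers measure 114 mm over their backs; the gripper's body (76 mm by 85 mm) begins 54 mm behind the grasp point. The pads swing forward as they close: fully open they stand 13 mm farther back than shut.
Start: joints at [-1.279, 0.398, 0.045, 1.537, -0.019, 1.207, -0.051], TCP at [0.248, 0.601, 0.304] pointing down, gripper open.
Joint ranges: [-2.82, 2.82], [-0.49, 2.23], [-1.37, 1.46], [0, 2.46], [-1.36, 4.5], [0.23, 2], [-2.94, 2.94]. Speed limits (rad/s): [2.57, 2.57, 3.14, 3.14, 3.14, 3.14, 3.14].

### API

Orientations are given as a unit quaternion [w, x, y, z].
In Python, from rig import manip gives the robot as it stands. Calls block until the motion is done:
- manip.move_ptp(position, orientation): joint-space move of the TCP to a pose.
- manip.move_straight(position, feed=0.15, rot=None, f_stop=None): straight line of the TCP; rot=None keeps the orientation; feed is the mean speed in m/s. With f_stop (N) it stops when the force on the tool has changed by that much, and returns True; else False.
- manip.goto_joints(angles): joint-space move.
- manip.gripper_open() and manip.close_gripper(grip_force=None): open the fingers fully, or close them until they stop; grip_force is the grip in N (None keeps the last).
- manip.pause(seconds).
- manip.solve_ik(position, orientation): joint angles nearest the present ones, or None.
- manip.capture(name): name is "scene" or "top" or "wrist"; returns a dict with "pixels" (384x512x3 uint8, blue, green, red), "fx", "fy", "cx", "cy" (pixels), "R" (3x3) and "t" (3): a world point X has camera coordinates R X + t. Camera axes: x right, y down, z forward; pixel columns grow to the right and rows downward; lengths in m; the calibration is good to about 2 mm. A picture is of the moment at which its call begins. There is no depth.
A pose or a line that the arm cannot do raises manip.IKError and nothing moves.
- manip.hand_in(): hands the job in; it is judged then, once.
Readings, each from a call of its own:
- manip.current_time_s(): time.
- manip.current_joints(): joint angles.
- manip.current_joint_velocities(): joint speeds.
- manip.current_joint_torque(): joint torques, N m.
- manip.current_tool_pos(): TCP position.
- manip.current_orientation(): TCP orientation.
- manip.current_contact_force(): force on the tool from outside, world axes, zero at the start.
- manip.current_moment(): the same for the moment, N m.
- manip.current_finger_gap(): opening from 0.0 (shut) to 1.0 (fully open).
- manip.current_grasp_force(): force on a finger pad.
Only numpy, scipy, OpenCV 4.12 (cv2) and the standard library are available. Lean on these libraries where they do the work, as an engineer would, in place of code of your own. Each camera call takes 0.05 s, during which the arm holds its last target. There are 200 camera calls.

## Working session

There is one attempt and no reset: what is moved stays moved. The work goes in short steps, each a Python script; the robot and the scene stay as the last script left them, time stands still between calls to the robot, and variables do not carry over. Pictures are saved under pics/ and viewed, at most 10 in all, crops included, and the job is handed in when it is done.

```bash
mkdir -p pics; ls
python3 - <<'E'
from rig import manip
import cv2,numpy as np
for n in("scene","top","wrist"):
    c=manip.capture(n); cv2.imwrite(f"pics/{n}0.png",c["pixels"])
    np.savez(f"pics/{n}0.npz",**c)
    R=np.array(c["R"]);print(n,c["fx"],c["cx"],c["cy"],(-R.T@np.array(c["t"])).round(3),R[2].round(2))
print(manip.current_orientation(),manip.current_time_s())
E
```

```text
pics
scene 431.4085217513211 250.88218705045125 192.73167723191568 [1.1   0.468 0.678] [-0.56 -0.51 -0.65]
top 421.6919436825339 254.06190006224475 191.59136812724046 [ 0.341 -0.042  1.058] [ 0.23  0.01 -0.97]
wrist 272.4697034571964 258.2309527009822 191.68446924757393 [0.177 0.628 0.373] [ 0.27 -0.11 -0.95]
[-8.52438731e-05  1.94113132e-01  9.80978872e-01 -7.33454547e-04] 0.15
```

View pics/scene0.png

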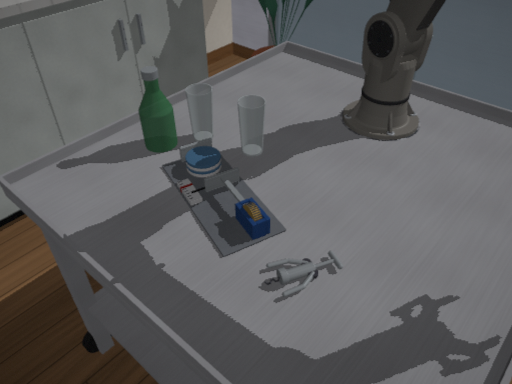

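View pics/top0.png

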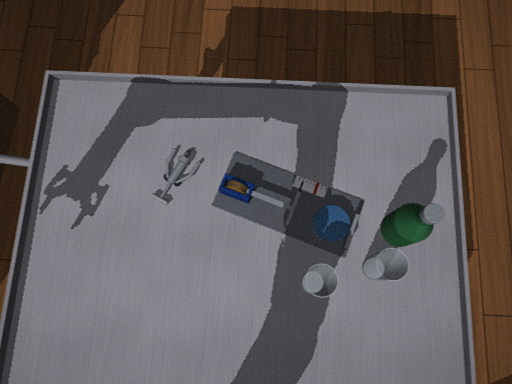

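The keeper lies around (290,200) in the top view, with the wheel at about (237,187), the red mark at about (317,188) and the coasters at about (331,222). The corkscrew is at upper left, and the carafe and glasses are to the right. I'll zoom in for accurate pixel positions.

Run:
```python
import cv2,numpy as np
p=np.load("pics/top0.npz")["pixels"][145:260,205:370]
p=cv2.convertScaleAbs(p,alpha=1.6,beta=10)
p=cv2.resize(p,None,fx=4.8,fy=4.8,interpolation=cv2.INTER_CUBIC)
for k in range(0,165,10):
    cv2.putText(p,str(205+k),(int(k*4.8),10),0,.35,(0,255,255));cv2.line(p,(int(k*4.8),12),(int(k*4.8),18),(0,255,255))
for k in range(0,115,10):
    cv2.putText(p,str(145+k),(0,int(k*4.8)+4),0,.35,(0,255,255));cv2.line(p,(25,int(k*4.8)),(31,int(k*4.8)),(0,255,255))
cv2.imwrite("pics/topz.png",p)
```

```text
(no output)
```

View pics/topz.png

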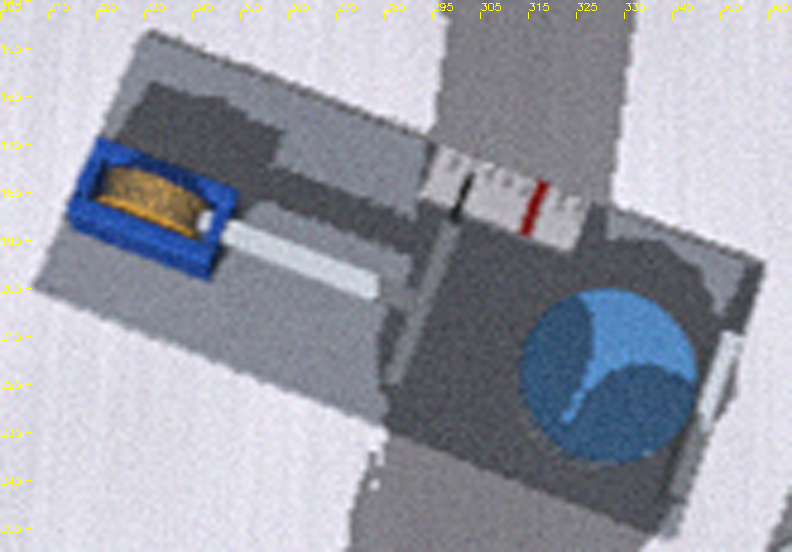

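The zoomed crop shows these points, in crop pixels: plate corners (148,32), (762,262) and (38,288), housing top around (100,140) to (238,190), wheel (150,198), pointer (462,196), red mark (535,207). Next I'll fit the keeper pose from them.

```bash
cat > h.py <<'E'
import numpy as np,cv2
from scipy.optimize import least_squares
def proj(c,X):
    q=np.atleast_2d(X)@np.array(c["R"]).T+np.array(c["t"])
    return np.c_[c["fx"]*q[:,0]/q[:,2]+c["cx"],c["fy"]*q[:,1]/q[:,2]+c["cy"]]
def ray(c,px,z):
    R=np.array(c["R"]);o=-R.T@np.array(c["t"])
    d=R.T@np.array([(px[0]-c["cx"])/c["fx"],(px[1]-c["cy"])/c["fy"],1])
    return o+d*(z-o[2])/d[2]
def K(p,X):
    X=np.atleast_2d(X);c,s=np.cos(p[2]),np.sin(p[2])
    return np.c_[p[0]+c*X[:,0]-s*X[:,1],p[1]+s*X[:,0]+c*X[:,1],X[:,2]]
def inv(p,X):
    c,s=np.cos(p[2]),np.sin(p[2]);d=np.array(X)[:2]-p[:2]
    return np.array([c*d[0]+s*d[1],-s*d[0]+c*d[1]])
E
python3 - <<'E'
from h import *
c=dict(np.load("pics/top0.npz")); s=dict(np.load("pics/scene0.npz"))
px=lambda a:(np.array(a)+.5)/4.8+[205,145]-.5
o=px([(148,32),(762,262),(38,288),(672,538)])
f=lambda p:(proj(c,K(p,[(.0775,p[3]+.18,.006),(.0775,p[3]-.18,.006),(-.0775,p[3]+.18,.006),(-.0775,p[3]-.18,.006)]))-o).ravel()
# plate offset p[3] resolved with wheel / coaster centre
ob=px([(100,139),(238,189)]); co=px([(608,376)])
g=lambda p:np.r_[f(p),(proj(c,K(p,[(.022,.185,.05),(.022,.105,.05)]))-ob).ravel()]
r=least_squares(g,[.5,0,-.36,0]);p=r.x;print(p.round(4),r.fun.round(1))
np.save("k.npy",p)
print("coaster",inv(p,ray(c,co[0],.042)).round(4))
for n,a,z in(("wheel",(150,198),.062),("ptr",(462,196),.026),("mark",(535,207),.019)):
    w=ray(c,px(a),z);print(n,w.round(4),inv(p,w).round(4))
W=K(p,[(0,.145,.064)]);print("wheel_top",W)
q=proj(s,W)[0];print(q)
im=cv2.resize(s["pixels"][150:260,150:300],None,fx=5,fy=5,interpolation=cv2.INTER_CUBIC)
def dr(X,col):
    for u in proj(s,K(p,X)):cv2.circle(im,tuple(int(v) for v in ((u-[150,150]+.5)*5)),3,col,-1)
dr([(0,.145,.064)],(0,0,255));dr([(a,b,.05) for a in(-.022,.022) for b in(.105,.185)],(0,255,0))
dr([(a,b+p[3],.006) for a in(-.0775,.0775) for b in(-.18,.18)],(255,0,255))
cv2.imwrite("pics/sz.png",im)
E
```

```text
[ 0.562  -0.1281 -0.3077  0.0126] [-3.1  2.6  0.6  1.2 -2.   3.7  1.2  1.1  0.8 -4.5  2.2 -4.2]
coaster [-0.0148 -0.1028]
wheel [0.5939 0.0146 0.062 ] [-0.0128  0.1457]
ptr [ 0.6118 -0.1473  0.026 ] [ 0.0533 -0.0032]
mark [ 0.6094 -0.1867  0.019 ] [ 0.063  -0.0415]
wheel_top [[0.60587109 0.01009159 0.064     ]]
[247.36824411 207.13175347]
```

View pics/sz.png

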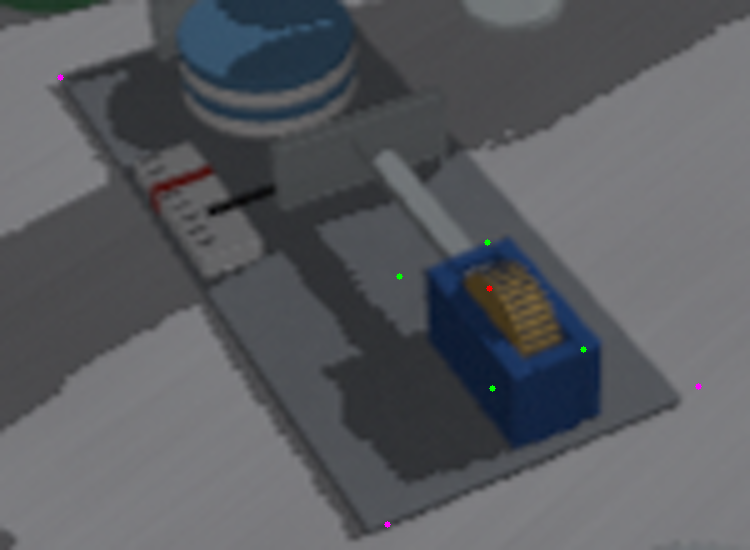

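The scene view shows the plate is not centred on the slide in x: the real housing sits about 28 px right of the green dots, with corners (428,270), (510,240), (598,345) and (515,378). I'll refit with an x offset, using both cameras.

```bash
cat > fit.py <<'E'
from h import *
c=dict(np.load("pics/top0.npz")); s=dict(np.load("pics/scene0.npz"))
px=lambda a:(np.array(a)+.5)/4.8+[205,145]-.5
ps=lambda a:(np.array(a)+.5)/5+[150,150]-.5
pl=lambda p,L:[(a*.0775+p[4],p[3]+b*.18,.006) for a,b in L]
hs=[(.022,.105,.05),(-.022,.105,.05),(-.022,.185,.05),(.022,.185,.05)]
ot=px([(148,32),(762,262),(38,288),(672,538)]);os=ps([(362,531),(680,401),(55,86)])
ht=px([(100,139),(238,189)]);hh=ps([(428,270),(510,240),(598,345),(515,378)])
co=px([(608,376)])
def g(p):
    return np.r_[(proj(c,K(p,pl(p,[(1,1),(1,-1),(-1,1),(-1,-1)])))-ot).ravel(),(proj(s,K(p,pl(p,[(1,1),(-1,1),(1,-1)])))-os).ravel(),
     (proj(c,K(p,[hs[3],hs[0]]))-ht).ravel(),(proj(s,K(p,hs))-hh).ravel()]
r=least_squares(g,[.5,0,-.36,0,0],loss="soft_l1");p=r.x;print(p.round(4),g(p).round(1))
np.save("k.npy",p)
print("coaster",inv(p,ray(c,co[0],.042)).round(4))
for n,cc,a,z in(("wheel",c,px((150,198)),.062),("ptr",c,px((462,196)),.026),("mark",c,px((535,207)),.019),
  ("ptr tip s",s,ps((211,210)),.026),("markS",s,ps((182,179)),.019)):
    w=ray(cc,a,z);print(n,w.round(4),inv(p,w).round(4))
print("wheel_top",K(p,[(0,.145,.064)]))
E
python3 fit.py
```

```text
[ 0.549  -0.1226 -0.3304  0.0123  0.0203] [-1.2 -0.8  1.3  0.5 -1.3 -0.5  0.6 -0.1  0.1  0.3  0.1 -0.6 -0.1 -1.7
 -0.8 -1.   0.3  0.  -0.9 -0.4  0.2 -1.   1.4 -0.4 -0.2  0.4]
coaster [ 0.0016 -0.104 ]
wheel [0.5939 0.0146 0.062 ] [-0.002   0.1444]
ptr [ 0.6118 -0.1473  0.026 ] [ 0.0674 -0.003 ]
mark [ 0.6094 -0.1867  0.019 ] [ 0.0779 -0.041 ]
ptr tip s [ 0.6207 -0.1526  0.026 ] [ 0.0775 -0.0051]
markS [ 0.609 -0.187  0.019] [ 0.0777 -0.0414]
wheel_top [[0.59602555 0.01451115 0.064     ]]
```

Both cameras now agree. The wheel top is at about (0.596, 0.0145, 0.064) and the pointer has about 37 mm to go. I'll close the fingers, approach, and touch the wheel top gently.

```bash
cat >> h.py <<'E'
from scipy.spatial.transform import Rotation as Ro
p=np.load("k.npy") if __import__("os").path.exists("k.npy") else None
def quat(sgn):
    y=sgn*np.array([-np.sin(p[2]),np.cos(p[2]),0]);z=np.array([0,0,-1.]);x=np.cross(y,z)
    q=Ro.from_matrix(np.c_[x,y,z]).as_quat();return [q[3],q[0],q[1],q[2]]
def at(dy,z,dx=0.): return list(K(p,[(dx,.145+dy,z)])[0])
E
python3 - <<'E'
from h import *
from rig import manip as m
js=[(sg,m.solve_ik(at(0,.2),quat(sg))) for sg in(1,-1)]
for j in js:print(j)
j0=np.array(m.current_joints())
sg=min((j for j in js if j[1] is not None),key=lambda j:abs(np.array(j[1])-j0).max())[0]
open("sg","w").write(str(sg))
m.close_gripper(20)
m.move_ptp(at(0,.2),quat(sg)); print(m.current_time_s(),m.current_finger_gap())
m.move_straight(at(0,.165),.1)
m.pause(.2);f0=m.current_contact_force()
r=m.move_straight(at(0,.125),.02,f_stop=2.5)
m.pause(.1)
print(r,m.current_tool_pos(),np.array(m.current_contact_force())-f0,f0,m.current_time_s())
c=m.capture("wrist");cv2.imwrite("pics/w1.png",c["pixels"])
c=m.capture("scene");cv2.imwrite("pics/s1.png",cv2.resize(c["pixels"][120:270,130:330],None,fx=4,fy=4))
E
```

```text
(1, array([-0.47180399,  0.4423559 ,  0.48942205,  1.79060914, -0.24655271,
        0.96941198,  1.35864347]))
(-1, array([-0.73239735,  0.55393494,  0.87244178,  1.79684142, -0.49128098,
        1.02368101, -1.57025855]))
3.3667 0.00024560783493191653
True [0.5959567  0.01453912 0.13487723] [1.56037875 0.26228703 3.78889507] [-0.49765293  0.08002843 -0.026726  ] 5.5417
```

View pics/s1.png

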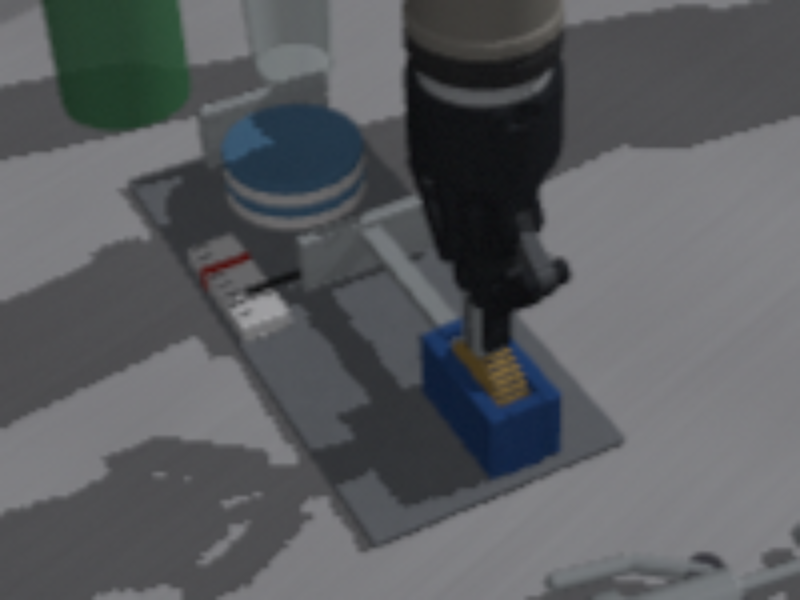

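The finger is centred on the wheel top at about (490,345) in this crop, and both pointer and red mark are visible. The touch height is about 0.137. I'll do the first strokes and measure the pointer automatically.

```bash
cat >> h.py <<'E'
def gauge(m,cam,save=None):
    c=m.capture(cam);ys=np.arange(.015,-.06,-.00025);im=c["pixels"].astype(np.float32);out=[]
    def patch(z,x0,x1):
        xs=np.arange(x0,x1,.001);g=np.array([(x,y,z) for x in xs for y in ys])
        u=proj(c,K(p,g)).astype(np.float32).reshape(len(xs),len(ys),2)
        return cv2.remap(im,u[...,0],u[...,1],cv2.INTER_LINEAR)
    P=patch(.026,.064,.070);M=patch(.019,.071,.084)
    if cam=="scene":P=patch(.026,.069,.075)
    d=-P.max(2).mean(0);r=(M[...,2]-M[...,:2].max(2)).mean(0)
    if save:cv2.imwrite(save,cv2.resize(np.vstack([P,M]),None,fx=2,fy=8))
    def ctr(v):
        k=int(v.argmax());a,b=max(0,k-14),k+15;w=np.clip(v[a:b]-(v[k]+np.median(v))/2,0,None);return (w*ys[a:b]).sum()/w.sum()
    yp,ym=ctr(d),ctr(r);return np.round([yp*1e3,ym*1e3,(yp-ym)*1e3],1)
def stroke(m,a,b,z=.1335,feed=.05,land=True):
    if land:
        m.move_straight(at(a,.145),.2); m.move_straight(at(a,z),.05)
    m.move_straight(at(b,z),feed);f=np.array(m.current_contact_force())
    m.move_straight(at(b,.145),.1);return f.round(1)
E
python3 - <<'E'
from h import *
from rig import manip as m
print(gauge(m,"scene","pics/g0.png"),gauge(m,"top"))
m.move_straight(at(0,.1335),.02);print(m.current_contact_force())
print(stroke(m,0,-.014,land=False),m.current_time_s())
print(gauge(m,"scene"),gauge(m,"top"))
print(stroke(m,.014,-.014),m.current_time_s())
print(gauge(m,"scene","pics/g2.png"),gauge(m,"top"))
E
python3 -c "
import cv2,numpy as np
a,b=cv2.imread('pics/g0.png'),cv2.imread('pics/g2.png')
cv2.imwrite('pics/g02.png',np.vstack([a,b]))"
```

```text
[ -2.3 -40.5  38.2] [ -3.7 -40.2  36.5]
[ 0.53824898 -0.17639176  5.50602242]
[-0.5 -1.8  3.6] 6.6917
[ -8.9 -40.5  31.6] [ -8.5 -40.1  31.7]
[-1.2 -2.5  2.9] 8.4417
[-17.8 -40.6  22.8] [-16.4 -40.1  23.8][ WARN:0@0.411] global loadsave.cpp:1063 imwrite_ Unsupported depth image for selected encoder is fallbacked to CV_8U.
```

View pics/g02.png

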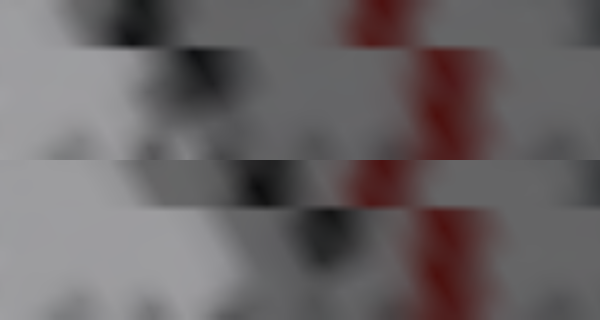

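The pointer (dark blob) is moving steadily towards the red mark, about 8.5 mm per 28 mm stroke, with 23 mm to go. Two more strokes, then a measurement.

Run:
```python
from h import *
from rig import manip as m
for i in range(2):
    print(stroke(m,.014,-.014),m.current_time_s())
    print(gauge(m,"scene","pics/g4.png"),gauge(m,"top"))
```

```text
[-1.  -3.5  2.3] 10.1917
[-27.2 -40.6  13.4] [-25.2 -40.1  14.9]
[-1.2 -3.   2.2] 11.9417
[-35.  -40.1   5.1] [-34.8 -39.9   5.2][ WARN:0@1.015] global loadsave.cpp:1063 imwrite_ Unsupported depth image for selected encoder is fallbacked to CV_8U.
```

About 5.1 mm remains, which is 14–15 mm of rim travel. I'll do one shorter stroke, back off, and look.

```bash
python3 - <<'E' 2>/dev/null
from h import *
from rig import manip as m
print(stroke(m,.007,-.0075),m.current_time_s())
m.move_straight(at(0.02,.2),.15);m.pause(.3)
print(gauge(m,"scene","pics/g5.png"),gauge(m,"top"))
a=m.capture("scene")["pixels"][170:210,170:210];b=m.capture("top")["pixels"][170:205,285:335]
cv2.imwrite("pics/fin.png",np.hstack([cv2.resize(a,(400,400),interpolation=2),cv2.resize(b,(400,280),interpolation=2).__class__((400,400,3),np.uint8)*0+cv2.copyMakeBorder(cv2.resize(b,(400,280),interpolation=2),0,120,0,0,0)]))
E
```

```text
[ 0.8 -1.   5.6] 13.3917
[-40.6 -40.8   0.2] [-39.6 -41.3   1.7]
```

View pics/fin.png

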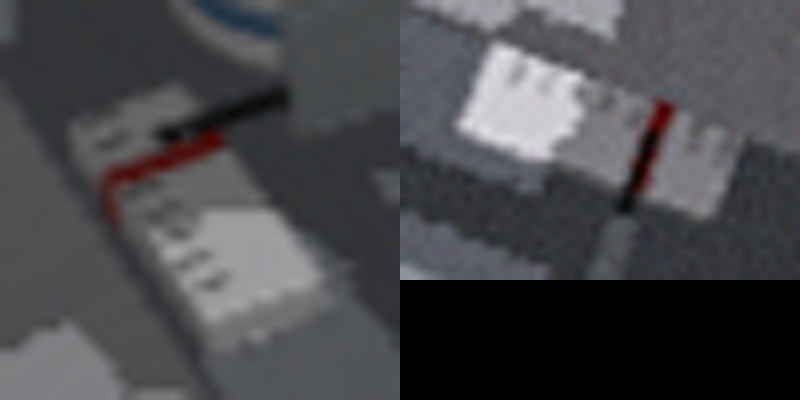

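The pointer stands on the red band in both views. Scene puts it 0.2 mm from the middle and top puts it 1.7 mm away, though the pointer itself partly hides the band. I'll check once from close by with the wrist camera.

```bash
python3 - <<'E' 2>/dev/null
from h import *
from rig import manip as m
q=m.current_orientation()
m.move_straight(at(.02,.26),.2)
m.move_straight(list(K(p,[(.03,-.0,.27)])[0]),.2);m.pause(.3)
c=m.capture("wrist");R=np.array(c["R"]);print((-R.T@np.array(c["t"])).round(3),inv(p,-R.T@np.array(c["t"])).round(3))
u=proj(c,K(p,[(.0675,-.0405,.026),(.0775,-.0405,.019)]));print(u)
print(gauge(m,"wrist"),m.current_time_s())
x,y=u.mean(0).astype(int);k=c["pixels"][max(0,y-35):y+35,max(0,x-45):x+45]
cv2.imwrite("pics/wz.png",cv2.convertScaleAbs(cv2.resize(k,None,fx=8,fy=8,interpolation=2),alpha=1.5))
E
```

```text
[ 0.505 -0.109  0.34 ] [-0.046 -0.001]
[[225.90296852 204.17155708]
 [226.79591349 209.75964108]]
[-40.9 -39.3  -1.6] 16.2917
```

View pics/wz.png

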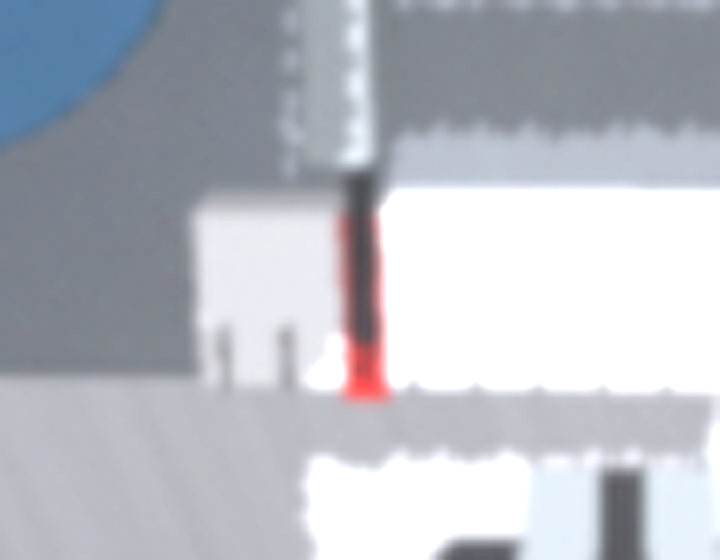

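In the wrist view the black pointer (column about 360) runs down the middle of the red band (columns about 340–382), with red showing on both sides. The hand is clear of everything, so I'm handing in.

Run:
```python
from rig import manip as m
print(m.hand_in(),m.current_time_s())
```

```text
the job is handed in; nothing more can be done
the job is handed in; nothing more can be done
```

I rolled the thumbwheel in five strokes until the pointer stood on the red mark, within about 1.7 mm of its middle in all three camera views (limit 3.5 mm), then took the hand clear and handed in at about 16 s; no verdict came back.

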